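Dock a holder block and draw it tight with the cam lock

ROBOT

A 7-joint arm with a two-finger parallel gripper is mounted at the origin on a cart in front of the work surface, level with it; the furniture and walls round the work are solid. World frame = base frame: x ahead of the robot, y to its left, z up, the work surface at z = 0. Lengths are in m, angles in rad, forces in N, time in s.
With the tool pointing down it reaches from about 0.35 to 0.9 m from the base axis. Payload 19.9 kg.
Tool frame: the origin (TCP) lies at the very end of the fingers, on their centre line; the grasp point (between the pads) lies 19 mm behind it (r.hold_point_z is the distance from the TCP to the grasp point, in m); y points along the fingers, x is the direction in which the jaws open and shut, and the axes are right-handed (so a half turn about y gives the same grasp; the last joint's range is limited). The gripper opens to 94 mm and grips with 3 to 60 N. Pads are 16 mm wide; open, the fingers measure 119 mm over their backs; the gripper's body (75 mm by 177 mm) begins 78 mm behind the grasp point.
Start: joints at [-1.188, 0.417, -0.01, 1.614, 0.005, 1.111, -0.053], TCP at [0.258, 0.569, 0.205] pointing down, gripper open.
Joint ranges: [-2.81, 2.81], [-0.39, 2.02], [-1.27, 1.25], [0.06, 2.57], [-1.19, 4.33], [0.19, 2], [-2.82, 2.82]. Speed limits (rad/s): [1.89, 1.89, 2.39, 2.39, 3.01, 3.01, 3.01].

INTERFACE

Orientations are given as a rotation vector (axis times angle).
In Python, from bench import r gives the robot as it stands.
- The arm moves only by the shell command python3 -m handwheel 'ROWS'. ROWS is text: rows parted by semicolons, each of 7 numbers parted by spaces: the shift along the tool's x, y, z in mm, then the turn, a rotation vector about the tool's x, y, z in rad, then the closure, from 0 (fully open) to 1 (shut). In form: tx ty tz rx ry rz fingers; .... A call has 1 to 5 rows; each row shifts and turns the commanded pose from where the row before left it, along the tool's axes as they then stand; what a row does not reach is not made up. A row lasts 1/12 s, in which the tool goes at most 41.7 mm and 7.16 degrees, less where a joint would pass 70% of its speed; a pose out of reach is approached as far as the arm can. A call is refused whole if a number of a shift passes 41.7 or a number of a turn 0.125, either way. A call with a gripper value outside its range is refused whole. The fingers move at their own pace and stop on an object; the grip force is fixed at half the most. Time passes only in rows, so rows that do not move let the fingers close. It gives the time, the measured TCP pose, the force and the opening at its end, in the units of the state.
- r.sense(): the state, without advancing time (a new reading comes with each control period).
- r.snapshot(name): name is "side" or "top" or "wrist"; returns a dict with "img" (420x560x3 uint8, red, green, blue), "vertical_fov" (degrees; the focal length in pixels is half the picture's height over the tangent of half this angle, whatever the lens; pixels are square), "cx", "cy" (the principal point, pixels), "position" and "attitude" of the camera in the world. Camera axes: x right, y up, looking along -z (the intrinsics and any distortion apply to the point x, -y, -z); pixel columns grow to the right and rows downward; lengths in m; the calibration is good to about 2 mm. A picture is of the moment at which its call begins. There is no depth.
- r.sign_off(): hands the job in, once; it reports no verdict.
Trained networks look in the newest picture that a camera, given by its name, has taken for a name from the list of things; names that differ only in an ending like _2 or _b are one class to them, and where a whole thing is asked for, a point or a joint stands for the part that bears it (a point fixed in the world has none). Each returns a list of dicts, best first, with "conf" (0 to 1); they miss things now and then, are a little off and sometimes report something else, mostly with a low value. They report only what shows in the picture. A call takes as long as a camera call.
- r.recognise(target, camera): "point" ([x, y, z] in m, in world coordinates, good to about 4 mm: the middle of the surface that is visible of it).
- r.tip_of(target, camera): "point" ([x, y, z] in m, in world coordinates, good to about 4 mm: a listed point, or the origin of a listed thing).
The state is a dict: "time_s": time; "q": joint angles; "qvel": joint speeds; "joint_efforts": joint torques, N m; "eef_pos": TCP position; "tcp_rot": TCP orientation; "ft_force": force on the tool from outside, world axes, zero at the start; "wrist_torque": the same for the moment, N m; "opening": finger opening in m.
Only numpy, scipy, OpenCV 4.12 (cv2) and the standard library are available. Lean on these libraries where they do the work, as an engineer would, in place of code of your own. Each camera call takes 0.05 s, during which the arm holds its last target. There are 200 camera calls.

TASK

Put the aluminium holder block into the dock's guideway, stud first, and slide it in until the stud's round head is in the mouth of the cam; then swing the red-knobbed lever clockwise so that the cam's curved slot draws the block firmly against the brass stop pads. Stop when the lever has clearly become stiff: it must hold the block tight by itself after you let go, but do not force it and strain the stud. Leave the other things where they are.

Things in the scene. Friction and masses are not known exactly. Their poses are not given: they have to be found in the camera images.
- holder_grip (a point): The loose holder block, about 0.5 kg: aluminium base 44 (its x) x 60 (its y) x 24 mm high with a blue square grip post 26 x 26 mm on the middle of its top, 24 to 58 mm above its underside. This point is the middle of the post, 41 mm above the underside. z up, y points along the stud.
- stud_root (a point): Where the steel stud leaves the middle of the block's +y face, 30 mm from the post's axis, 14 mm above the underside. Neck 6 mm thick; round head 14 mm across, its centre nominally 23 mm out from here. The stud is screwed in by an amount that differs from time to time (up to 2 mm either way), so the lever angle at which it comes tight (about 1.4 to 2.6 rad) has to be felt.
- dock: The fixed steel dock, base plate 100 x 178 x 8 mm. Origin on the bench under the cam's axis; z up; -y points from the cam axis out along the guideway. The block slides on the plate's top (8 mm above the bench), stud towards +y, between two walls 46 mm apart, centred on x = 0, 21 mm above the bench at their top, from y = -42 to -110 mm and flaring out to y = -135 mm.
- seat (a point): Point of the dock at its y = -68 mm, on the plate's top, over which the post's axis stands when the block is drawn home onto the two brass stop pads (faces at y = -38 mm). Axes as the dock's. Pushed in by hand with the cam open, the head meets the cam's hub with the post some 2 to 6 mm short of this point, and the cam must draw it the rest.
- cam (a joint): Angle of the cam, rad: 0 = open, mouth facing the guideway, growing clockwise seen from above, to 2.85. The mouth lets the head in below 0.2; from about 0.5 spiral lips catch it and draw it about 5 mm per rad. Free turning and drawing take under 2 N at the knob; on the stop pads the force climbs steeply. Rightly tight is about 4 to 7 N more than free. It stays where it is left.
- cam_knob (a point): Middle of the red upright knob at the end of the cam's lever: 18 mm in diameter, 44 to 80 mm above the bench, spinning freely on its pin; this point is 64 mm above the bench, 50 mm from the cam's axis. The lever arm lies below, 36 to 44 mm above the bench. At joint 0 the lever points to the dock's -x side (10 degrees towards -y); it swings over the +y side towards +x.
- tall_tin: bystander: upright pale tin, 47 mm in diameter, 80 mm high; origin at the centre of its underside
- micrometer: bystander: micrometer lying on the bench, 38 x 118 x 13 mm; origin at the centre of its underside
- caliper: bystander: sliding caliper lying on the bench, 71 x 200 x 14 mm; origin at the centre of its underside
- hex_key: bystander: bent hex key lying on the bench, 31 x 98 x 7 mm; origin at the centre of its underside
- driver_red: bystander: screwdriver with a red handle lying on the bench, 22 x 159 x 25 mm; origin at the centre of its underside

How it is judged:
On the way:
1. the block sits flat in the guideway with its stud's head in the mouth of the open cam (x of holder_grip in the frame of dock between -0.003 and 0.003 m and z of holder_grip in the frame of dock below 0.0515 m and angle between holder_grip's own z axis and vertical below 0.06 rad and y of holder_grip in the frame of dock above -0.0775 m and value of joint cam below 0.4 rad), for 0.2 s.
At the end, for the whole second after the job is handed in: The block lies flat in the guideway (within 3 mm of its middle line) against the stop pads (within 1.5 mm), the cam is turned by more than 1.1 rad and by itself holds the stud with more than 16 N, and all is at rest (x of holder_grip in the frame of dock between -0.003 and 0.003 m and z of holder_grip in the frame of dock below 0.0515 m and angle between holder_grip's own z axis and vertical below 0.06 rad and y of holder_grip in the frame of dock above -0.0695 m and value of joint cam above 1.1 rad and contact force between holder and cam above 16 N and linear speed of holder below 0.01 m/s and velocity of joint cam below 0.05 rad/s); the robot touches nothing.
It fails at once if the stud is strained: more than 80 N between the stud and the cam (contact force between holder and cam above 80 N).
It fails at once if a bystander is moved by more than 30 mm (distance of any of tall_tin, micrometer, caliper, hex_key, driver_red from where it was at the start of the episode above 0.03 m).
It also fails if it takes over 67 s, if anything falls off the work surface, if the arm or the gripper's body presses on something with over 40 N, if the wrist force passes 120 N, or if a joint passes its speed limit or range.

## Working session

There is one attempt and no reset: what is moved stays moved. The work goes in short steps, Python scripts to look and compute and a shell command to move; the robot and the scene stay as the last step left them, time stands still between calls to the robot, and variables do not carry over. Pictures are saved under pics/ and viewed, about 8 in all and at most 12, crops included, and the job is handed in when it is done.

```bash
mkdir -p pics; ls; cat > h.py <<'E'
from bench import r
import numpy as np, cv2
from scipy.spatial.transform import Rotation as R
def snap(c,name=None):
    s=r.snapshot(c)
    if name: cv2.imwrite(f'pics/{name}.png',s['img'][:,:,::-1])
    return s
def tips(names,c):
    for n in names:
        for f in ('tip_of','recognise'):
            try: print(c,n,f,[(np.round(d['point'],4).tolist(),round(d['conf'],2)) for d in getattr(r,f)(n,c)][:2])
            except Exception as e: print(n,f,e)
E
python3 - <<'E'
from h import *
s=r.sense(); print(s)
for c in('top','side'):
    p=snap(c,c); print(c,{k:v for k,v in p.items() if k!='img'})
    tips(['holder_grip','stud_root','dock','seat','cam_knob'],c)
    print([ (n,[np.round(d['point'],3).tolist() for d in r.tip_of(n,c)][:1]) for n in ['tall_tin','micrometer','caliper','hex_key','driver_red']])
print(r.sense()['time_s'])
E
```

```text
pics
{'time_s': 0.0, 'q': array([-1.18751796,  0.41798773, -0.01031866,  1.61415703,  0.00467416,
        1.11067885, -0.05295904]), 'qvel': array([ 1.27464287e-03,  1.37664449e-05,  1.45859084e-03, -2.38798979e-04,
       -5.20834458e-04,  8.93475816e-04, -2.01016079e-04]), 'joint_efforts': array([ 1.18532007e-03, -8.51234007e+01,  6.39216788e-01, -4.25983536e+01,
       -4.88199200e-02,  1.86945201e-02,  1.13378999e-04]), 'eef_pos': array([0.2574191 , 0.56912492, 0.20482383]), 'tcp_rot': array([-1.38142445, -0.89019758,  0.89180763]), 'ft_force': array([ 1.13198337, -1.23800165,  0.15775087]), 'wrist_torque': array([-0.0140402 ,  0.01888975, -0.00200826]), 'opening': 0.0935722931563297}
top {'vertical_fov': 55.38364869728452, 'cx': 276.58394199884685, 'cy': 206.6494409256347, 'position': array([0.21896195, 0.14211408, 1.20601778]), 'attitude': array([ 0.23379074, -0.32688985, -1.93985915])}
top holder_grip tip_of [([0.4447, -0.1038, 0.0398], 0.58)]
top holder_grip recognise [([0.4377, -0.0931, 0.0229], 0.82), ([0.5, 0.1763, 0.0067], 0.45)]
top stud_root tip_of []
top stud_root reco
[... 905 characters left out ...]
13, 0.0248], 0.57)]
side stud_root tip_of [([0.433, -0.0756, 0.0108], 0.69)]
side stud_root recognise [([0.4397, -0.0909, 0.0237], 0.6)]
side dock tip_of [([0.5084, 0.2195, 0.0022], 0.92)]
side dock recognise [([0.5018, 0.2105, 0.0117], 0.58)]
side seat tip_of [([0.4996, 0.1549, 0.0085], 0.73), ([0.4537, -0.3933, 0.0014], 0.36)]
side seat recognise [([0.504, 0.2148, 0.0089], 0.73)]
side cam_knob tip_of [([0.4587, 0.2245, 0.0613], 0.67)]
side cam_knob recognise [([0.4566, 0.2283, 0.071], 0.71)]
[('tall_tin', [[0.758, 0.239, 0.0]]), ('micrometer', [[0.653, 0.32, 0.003]]), ('caliper', [[0.453, -0.395, 0.002]]), ('hex_key', [[0.431, 0.399, 0.008]]), ('driver_red', [[0.548, -0.257, -0.001]])]
1.6
```

View pics/top.png

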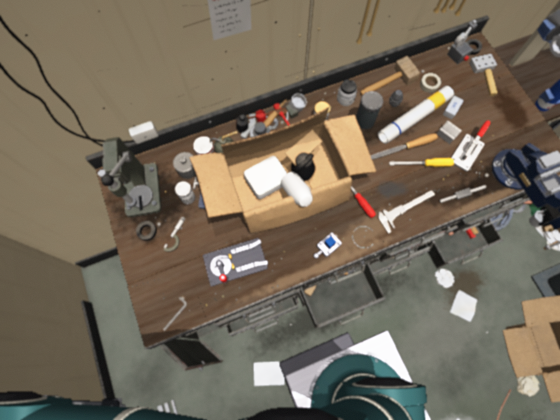

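View pics/side.png

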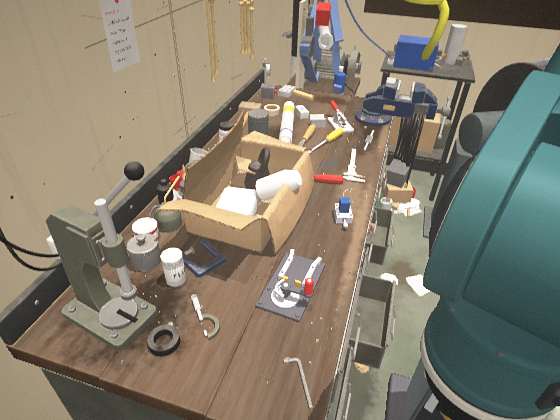

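```bash
python3 - <<'E'
from h import *
m=R.from_rotvec(r.sense()['tcp_rot']).as_matrix(); print(m.round(3))
E
```

```text
[[ 0.412 -0.    -0.911]
 [ 0.911 -0.     0.412]
 [-0.    -1.    -0.   ]]
```

The top view shows the dock around pixel (235,262), cam on the left, with the knob at (222,278). The block is at (328,243) with its stud pointing down-left, and the cardboard box lies just beyond it. The side view agrees. The tool's y axis is the approach direction (down), x is the jaw axis. I'll go above the block first.

```bash
python3 -m handwheel '-15 0 -12 0 0 0 0;-27 0 -22 0 0 0 0;-27 0 -22 0 0 0 0;-27 0 -22 0 0 0 0;-27 0 -22 0 0 0 0'; for i in 1 2 3; do python3 -m handwheel '-27 0 -22 0 0 0 0;-27 0 -22 0 0 0 0;-27 0 -22 0 0 0 0;-27 0 -22 0 0 0 0;-27 0 -22 0 0 0 0' | tail -1; done
python3 - <<'E'
from h import *
p=snap('wrist','w1');print({k:v for k,v in p.items() if k!='img'})
tips(['holder_grip','stud_root'],'wrist')
tips(['holder_grip','stud_root'],'wrist')
print(r.sense()['eef_pos'],R.from_rotvec(r.sense()['tcp_rot']).as_matrix().round(3))
E
```

```text
time_s: 2.02
eef_pos: [0.2981, 0.4146, 0.2054]
tcp_rot: [-1.381, -0.891, 0.891]
ft_force: [0.9, 0.2, -0.6]
opening: 0.0939
opening: 0.0938
opening: 0.0937
opening: 0.0938
{'vertical_fov': 62.718187427870056, 'cx': 275.69281096519217, 'cy': 211.20631284166743, 'position': array([ 0.36686771, -0.06085464,  0.3849705 ]), 'attitude': array([-0.22391903, -0.14401356,  1.1400022 ])}
wrist holder_grip tip_of [([0.4453, -0.1056, 0.0399], 0.64)]
wrist holder_grip recognise [([0.4376, -0.1012, 0.0232], 0.71)]
wrist stud_root tip_of [([0.4294, -0.0789, 0.0118], 0.61)]
wrist stud_root recognise [([0.4318, -0.1012, 0.0227], 0.96)]
wrist holder_grip tip_of [([0.4453, -0.1056, 0.0399], 0.64)]
wrist holder_grip recognise [([0.4376, -0.1012, 0.0232], 0.71)]
wrist stud_root tip_of [([0.4294, -0.0789, 0.0118], 0.61)]
wrist stud_root recognise [([0.4318, -0.1012, 0.0227], 0.96)]
[ 0.43172934 -0.08793809  0.20554078] [[ 0.411  0.    -0.912]
 [ 0.912  0.     0.411]
 [ 0.    -1.    -0.   ]]
```

View pics/w1.png

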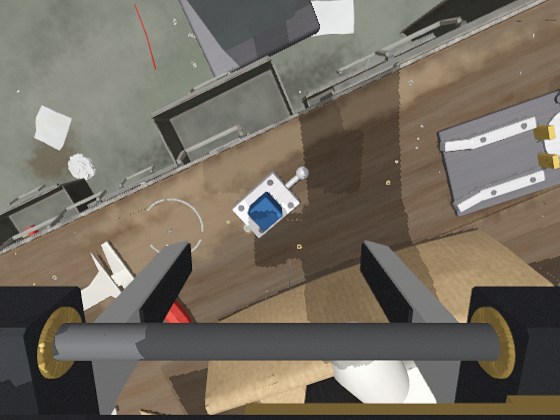

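```bash
cat >> h.py <<'E'
def ray(p,u,v,z):
    f=p['img'].shape[0]/2/np.tan(np.radians(p['vertical_fov'])/2)
    d=R.from_rotvec(p['attitude']).apply([(u-p['cx'])/f,-(v-p['cy'])/f,-1])
    return p['position']+d*(z-p['position'][2])/d[2]
def proj(p,X):
    f=p['img'].shape[0]/2/np.tan(np.radians(p['vertical_fov'])/2)
    c=R.from_rotvec(p['attitude']).inv().apply(np.array(X)-p['position'])
    return p['cx']+f*c[0]/-c[2],p['cy']-f*c[1]/-c[2]
E
python3 - <<'E'
from h import *
import pickle
p=snap('wrist'); pickle.dump(p,open('w1.pkl','wb'))
im=p['img'][:,:,::-1].copy(); 
print(proj(p,[.4453,-.1056,.041]))
hsv=cv2.cvtColor(im,cv2.COLOR_BGR2HSV)
m=((hsv[...,0]>100)&(hsv[...,0]<128)&(hsv[...,1]>120)&(hsv[...,2]>60)).astype(np.uint8)
n,l,st,c=cv2.connectedComponentsWithStats(m)
for i in np.argsort(-st[1:,4])[:4]+1: print(st[i],c[i])
u,v=map(int,proj(p,[.4453,-.1056,.041]))
crop=im[max(0,v-90):v+90,max(0,u-110):u+110]
print(u-110,v-90); cv2.imwrite('pics/c1.png',cv2.resize(crop,None,fx=3,fy=3,interpolation=cv2.INTER_CUBIC))
E
```

```text
(np.float64(265.36612221420614), np.float64(213.88612883735232))
[246 193  34  39 788] [262.77030457 212.36167513]
155 123
```

View pics/c1.png

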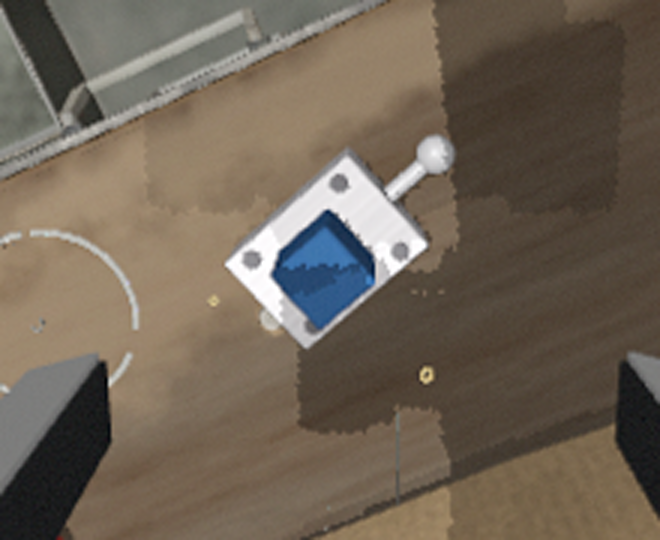

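```bash
python3 - <<'E'
from h import *
import pickle
p=pickle.load(open('w1.pkl','rb'))
f=lambda x,y,z: ray(p,155+(x+.5)/3-.5,123+(y+.5)/3-.5,z)
C=np.array([f(*c,.024) for c in [(348,150),(428,243),(307,348),(226,264)]]); print(C.round(4),C.mean(0).round(4))
for i in range(4):
    d=C[i]-C[i-1]; print(np.linalg.norm(d).round(4),np.arctan2(d[1],d[0]).round(3))
h=f(434,153,.014); print('head',h); d=h-C.mean(0); print(np.hypot(*d[:2]),np.arctan2(d[1],d[0]))
# post top corners
m=[f(330,211,.058)]; print(m)
s=r.sense();M=R.from_rotvec(s['tcp_rot']).as_matrix()
g=C.mean(0); yaw=np.arctan2(d[1],d[0])
print('tcp',s['eef_pos'],'jaw ang',np.arctan2(M[1,0],M[0,0]),'shift tool',M.T@([g[0],g[1],.16]-s['eef_pos'])*1000)
E
```

```text
[[ 0.4108 -0.0842  0.024 ]
 [ 0.453  -0.0719  0.024 ]
 [ 0.4711 -0.1282  0.024 ]
 [ 0.4302 -0.1413  0.024 ]] [ 0.4413 -0.1064  0.024 ]
0.0603 1.899
0.044 0.284
0.0591 -1.259
0.0429 -2.831
head [ 0.42568065 -0.05708585  0.014     ]
0.05168785446266837 1.877029444721866
[array([ 0.42217445, -0.09516802,  0.058     ])]
tcp [ 0.43173546 -0.08810898  0.205543  ] jaw ang 1.1473658432244644 shift tool [-12.74201182  45.54148025 -16.18577652]
```

```bash
python3 -m handwheel '-12.7 0 -16.2 0 0 0 0;0 0 0 0 -0.123 0 0;0 0 0 0 -0.123 0 0;0 0 0 0 -0.123 0 0;0 0 0 0 -0.123 0 0'; python3 -m handwheel '0 0 0 0 -0.123 0 0;0 20 0 0 -0.123 0 0;0 40 0 0 0 0 0;0 30 0 0 0 0 0;0 0 0 0 0 0 0'
python3 - <<'E'
from h import *
p=snap('wrist','w2')
tips(['holder_grip','stud_root'],'wrist')
s=r.sense();M=R.from_rotvec(s['tcp_rot']).as_matrix()
print(s['eef_pos'],np.arctan2(M[1,0],M[0,0]),M.T@([.4413,-.1064,.029]-s['eef_pos'])*1000)
im=p['img'][:,:,::-1].copy()
for y in (-30,30):
  for x in(-22,22):
    a=1.884-np.pi/2;q=R.from_rotvec([0,0,a]).apply([x/1000,y/1000,.024])+[.4413,-.1064,0]
    u,v=proj(p,q); cv2.circle(im,(int(u),int(v)),2,(0,0,255),-1)
cv2.imwrite('pics/w2.png',im)
E
```

```text
time_s: 4.18
eef_pos: [0.4413, -0.1066, 0.2055]
tcp_rot: [-1.173, -1.264, 1.264]
ft_force: [-0.3, 0.1, -0.8]
opening: 0.0937
time_s: 4.6
eef_pos: [0.4386, -0.1062, 0.1115]
tcp_rot: [-1.038, -1.432, 1.439]
ft_force: [-0.2, 0.9, -1.0]
opening: 0.0939
wrist holder_grip tip_of [([0.4425, -0.1043, 0.0412], 0.76)]
wrist holder_grip recognise [([0.4391, -0.1071, 0.0233], 0.97)]
wrist stud_root tip_of [([0.4361, -0.0807, 0.0142], 0.73)]
wrist stud_root recognise [([0.4346, -0.1084, 0.0224], 0.81)]
[ 0.44239791 -0.10712013  0.11728455] 1.8841769153467356 [ 1.09147803 88.28140123  1.04367971]
```

View pics/w2.png

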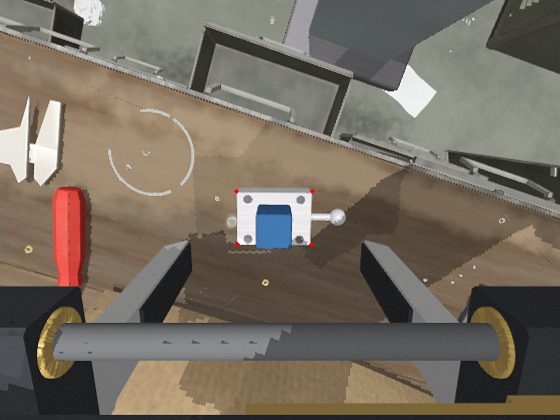

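The predicted corners (red dots) sit on the block within about 1–2 px, and the jaws line up along the stud. I'll descend and grip.

```bash
python3 -m handwheel '1 30 1 0 0 0 0;0 30 0 0 0 0 0;0 20 0 0 0 0 0;0 8 0 0 0 0 0;0 0 0 0 0 0 0.5';python3 -m handwheel '0 0 0 0 0 0 1;0 0 0 0 0 0 1;0 0 0 0 0 0 1;0 0 0 0 0 0 1;0 0 0 0 0 0 1';python3 -m handwheel '0 0 0 0 0 0 1;0 0 0 0 0 0 1;0 0 0 0 0 0 1'
```

```text
time_s: 5.27
eef_pos: [0.44, -0.1064, 0.0273]
tcp_rot: [-1.044, -1.436, 1.436]
ft_force: [0.6, 0.4, -0.1]
opening: 0.09
time_s: 5.68
eef_pos: [0.4405, -0.1064, 0.0281]
tcp_rot: [-1.045, -1.437, 1.436]
ft_force: [0.3, 0.3, -1.2]
opening: 0.0579
time_s: 5.93
eef_pos: [0.4401, -0.1065, 0.0276]
tcp_rot: [-1.045, -1.436, 1.436]
ft_force: [-0.2, 0.2, 0.1]
opening: 0.0371
```

```bash
python3 -m handwheel '0 0 0 0 0 0 1;0 0 0 0 0 0 1;0 0 0 0 0 0 1;0 -5 0 0 0 0 1;0 -15 0 0 0 0 1';python3 -m handwheel '0 -25 0 0 0 0 1;0 -35 0 0 0 0 1;0 -35 0 0 0.112 0 1;0 -30 0 0 0.112 0 1;0 0 0 0 0.112 0 1';python3 -m handwheel '0 0 0 0 0.112 0 1;30 0 -5 0 0 0 1;37 0 -6 0 0 0 1;37 0 -5 0 0 0 1;37 0 -5 0 0 0 1';python3 -m handwheel '0 0 0 0 0 0 1;0 0 0 0 0 0 1'
python3 - <<'E'
from h import *
import pickle
p=snap('wrist','w3'); pickle.dump(p,open('w3.pkl','wb'))
tips(['dock','seat','cam_knob','holder_grip','stud_root'],'wrist')
s=r.sense();M=R.from_rotvec(s['tcp_rot']).as_matrix()
print(s['eef_pos'],np.arctan2(M[1,0],M[0,0]))
E
```

```text
time_s: 6.35
eef_pos: [0.4385, -0.1063, 0.0464]
tcp_rot: [-1.041, -1.433, 1.437]
ft_force: [-0.4, 0.5, -6.4]
opening: 0.0254
time_s: 6.77
eef_pos: [0.4419, -0.107, 0.1774]
tcp_rot: [-1.227, -1.193, 1.185]
ft_force: [2.8, -0.3, -6.1]
opening: 0.0259
time_s: 7.18
eef_pos: [0.4793, 0.032, 0.1725]
tcp_rot: [-1.27, -1.108, 1.109]
ft_force: [0.7, 0.6, -6.7]
opening: 0.0258
time_s: 7.35
eef_pos: [0.4794, 0.0322, 0.1721]
tcp_rot: [-1.268, -1.111, 1.113]
ft_force: [-0.3, -1.5, -7.8]
opening: 0.0257
wrist dock tip_of [([0.5109, 0.2251, -0.0033], 0.93)]
wrist dock recognise [([0.4969, 0.1803, 0.0046], 0.71)]
wrist seat tip_of [([0.5037, 0.1486, 0.0091], 0.66)]
wrist seat recognise [([0.4987, 0.1791, 0.0086], 0.7)]
wrist cam_knob tip_of [([0.4572, 0.2246, 0.0642], 0.93), ([0.4814, 0.0333, 0.1874], 0.69)]
wrist cam_knob recognise [([0.4582, 0.2174, 0.0742], 0.65)]
wrist holder_grip tip_of [([0.4827, 0.0353, 0.1853], 0.93), ([0.4575, 0.2236, 0.0632], 0.18)]
wrist holder_grip recognise [([0.4723, 0.0347, 0.1672], 0.56)]
wrist stud_root tip_of [([0.484, 0.0598, 0.1569], 0.85)]
wrist stud_root recognise [([0.468, 0.0337, 0.1663], 0.62)]
[0.47975334 0.03018377 0.172512  ] 1.4355817000859106
```

View pics/w3.png

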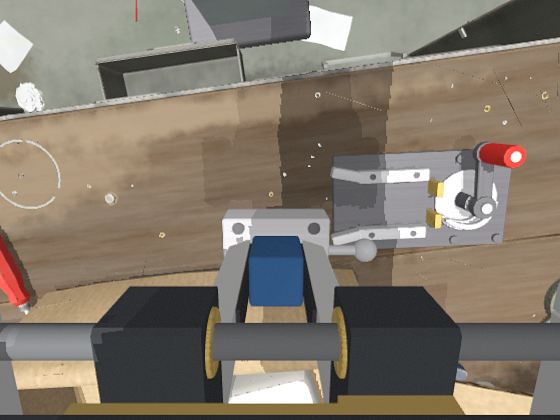

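```bash
python3 - <<'E'
from h import *
import pickle
p=pickle.load(open('w3.pkl','rb'))
for q in [(334,158),(332,248),(510,148),(502,243)]: print(ray(p,*q,.008).round(4))
im=p['img'][130:265,320:540,::-1].copy()
cv2.imwrite('pics/c3.png',cv2.resize(im,None,fx=3.6,fy=3.6,interpolation=cv2.INTER_CUBIC))
E
```

```text
[0.4493 0.0942 0.008 ]
[0.5432 0.0836 0.008 ]
[0.4622 0.2662 0.008 ]
[0.5609 0.2614 0.008 ]
```

View pics/c3.png

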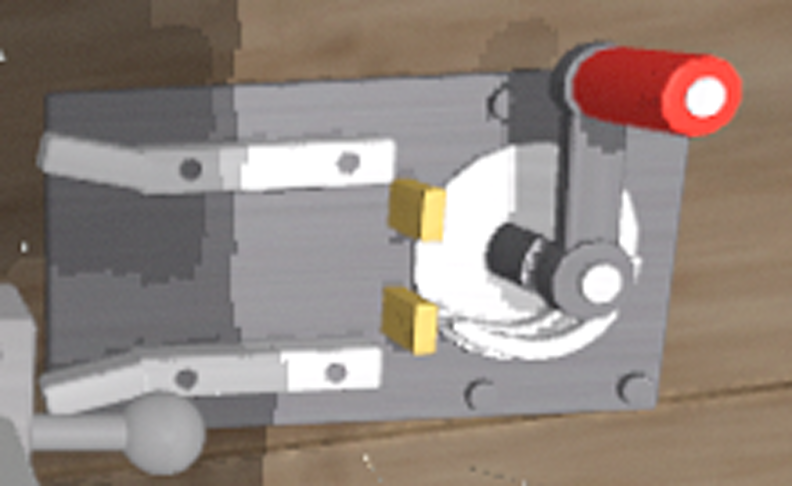

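```bash
python3 - <<'E'
from h import *
import pickle
from scipy.optimize import least_squares
p=pickle.load(open('w3.pkl','rb'))
px=lambda x,y:(320+(x+.5)/3.6-.5,130+(y+.5)/3.6-.5)
F=[((-50,-135,8),px(48,93)),((50,43,8),px(655,408)),((-49.2,-8.7,80),px(706,97))]
def W(a,q): return R.from_rotvec([0,0,a[2]]).apply(np.array(q)/1000)+[a[0],a[1],0]
def res(a):
    e=[]
    for q,u in F: e+=list(np.subtract(proj(p,W(a,q)),u))
    # edge: crop points on top edge (x=-50)
    for y0,u in [(-30,px(510,73))]: e.append(proj(p,W(a,(-50,y0,8)))[1]-u[1])
    for x0,u in [(-20,px(688,140))]: e.append(proj(p,W(a,(x0,43,8)))[0]-u[0])
    return e
s=least_squares(res,[.51,.222,-.134]); a=s.x; print(a.round(4),np.round(s.fun,1))
for q,n in (((0,-68,8),'seat'),((-49.2,-8.7,64),'knob'),((0,-172,8),'pre')): print(n,W(a,q).round(4))
im=cv2.resize(p['img'][130:265,320:540,::-1].copy(),None,fx=3.6,fy=3.6,interpolation=cv2.INTER_CUBIC)
def D(q,c=(0,0,255)):
    u,v=proj(p,W(a,q)); cv2.circle(im,(int((u-320)*3.6),int((v-130)*3.6)),3,c,-1)
for y in(-110,-42):
    for x in(-23,23): D((x,y,21))
for q in [(-50,-135,8),(50,-135,8),(50,43,8),(-50,43,8),(-49.2,-8.7,80)]: D(q,(0,255,0))
D((0,0,44),(255,0,0)); D((0,0,36),(255,0,255))
cv2.imwrite('pics/c4.png',im)
# held block vs. gripper: stud head
s=r.sense(); t=s['eef_pos']; z0=t[2]-.0277
for u in [px(165,434)]:
    h=ray(p,*u,z0+.014); print('head rel tcp',h-t)
for u in [(223,220),(329,220)]: print('base corner',(ray(p,*u,z0+.024)-t).round(4))
M=R.from_rotvec(s['tcp_rot']).as_matrix(); print(M[:,0])
E
```

```text
[ 0.5081  0.2248 -0.0953] [ 1.7 -1.6  1.8  0.7 -3.9  0.4  0.1  1.5]
seat [0.5016 0.1572 0.008 ]
knob [0.4583 0.2209 0.064 ]
pre [0.4917 0.0536 0.008 ]
head rel tcp [ 0.00846809  0.05467415 -0.0137    ]
base corner [-0.0235 -0.0241 -0.0037]
base corner [-0.0159  0.0337 -0.0037]
[ 1.34802981e-01  9.90872419e-01 -7.19788117e-05]
```

View pics/c4.png

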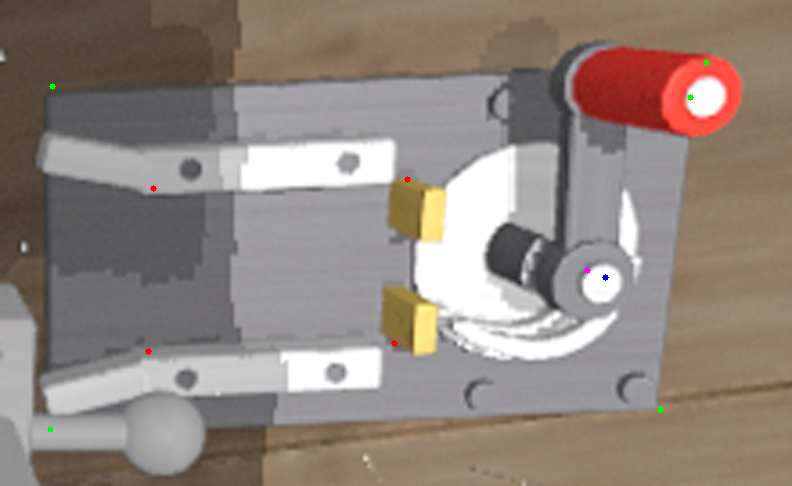

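```bash
python3 - <<'E'
from h import *
import pickle
from scipy.optimize import least_squares
p=pickle.load(open('w3.pkl','rb'))
px=lambda x,y:(320+(x+.5)/3.6-.5,130+(y+.5)/3.6-.5)
F=[((-50,-135,8),px(48,93)),((50,43,8),px(655,408)),((-49.2,-8.7,80),px(706,97)),((-23,-110,21),px(148,190)),((-23,-42,21),px(393,183)),((23,-110,21),px(145,350)),((23,-42,21),px(379,348))]
f=210/np.tan(np.radians(p['vertical_fov'])/2)
def W(a,q): return R.from_rotvec([0,0,a[2]]).apply(np.array(q)/1000)+[a[0],a[1],0]
def P(a,q):
    u,v=proj(p,W(a,q)); x=(u-p['cx'])/f;y=(v-p['cy'])/f; k=1+a[3]*(x*x+y*y)
    return p['cx']+f*x*k,p['cy']+f*y*k
for nk in (0,1):
    def res(a):
        a=[*a,0][:4]; return np.ravel([np.subtract(P(a,q),u) for q,u in F])
    s=least_squares(res,[.51,.222,-.134]+[0]*nk); a=s.x; print(a.round(4),np.round(s.fun,1).reshape(-1,2).tolist())
    for q,n in (((0,-68,8),'seat'),((-49.2,-8.7,64),'knob'),((0,-172,8),'pre')): print(n,W(a,q).round(4))
E
```

```text
[ 0.5082  0.2234 -0.1001] [[0.5, -1.8], [0.1, 1.3], [-5.5, 0.9], [0.5, -0.3], [2.9, -0.5], [-0.1, 0.7], [3.1, -0.7]]
seat [0.5015 0.1557 0.008 ]
knob [0.4584 0.2196 0.064 ]
pre [0.4911 0.0522 0.008 ]
[ 0.5084  0.2219 -0.1026  0.0349] [[-0.7, -2.0], [2.0, 2.2], [-3.3, 0.4], [-0.8, -0.3], [2.6, -0.5], [-1.4, 0.8], [2.6, -0.4]]
seat [0.5014 0.1543 0.008 ]
knob [0.4586 0.2183 0.064 ]
pre [0.4908 0.0508 0.008 ]
```

```bash
python3 - <<'E'
from h import *
t=snap('top'); s=snap('side'); w=snap('wrist')
for u in [(247,228),(352,190),(300,208)]: print('top',[ray(t,*u,z).round(3)[:2].tolist() for z in (0,.08,.13)])
for u in [(240,247),(290,208),(313,150),(270,190),(243,232)]: print('side',u,[ray(s,*u,z).round(3)[:2].tolist() for z in (0,.08,.13)])
for u in [(350,275),(220,290),(450,265)]: print('wrist',[ray(w,*u,z).round(3)[:2].tolist() for z in (0,.08,.13)])
im=np.hstack([t['img'][170:290,180:380],s['img'][130:330,200:360][:120]])
cv2.imwrite('pics/c5.png',cv2.resize(im[:,:,::-1],None,fx=2.2,fy=2.2,interpolation=cv2.INTER_CUBIC))
E
```

```text
top [[0.589, 0.104], [0.565, 0.107], [0.549, 0.108]]
top [[0.579, -0.256], [0.555, -0.23], [0.54, -0.213]]
top [[0.587, -0.076], [0.562, -0.061], [0.547, -0.052]]
side (240, 247) [[0.663, 0.097], [0.628, 0.176], [0.606, 0.225]]
side (290, 208) [[0.59, -0.099], [0.563, 0.003], [0.547, 0.066]]
side (313, 150) [[0.608, -0.445], [0.579, -0.304], [0.561, -0.215]]
side (270, 190) [[0.672, -0.164], [0.636, -0.055], [0.613, 0.013]]
side (243, 232) [[0.677, 0.041], [0.641, 0.126], [0.618, 0.18]]
wrist [[0.582, 0.099], [0.542, 0.086], [0.518, 0.077]]
wrist [[0.58, -0.046], [0.541, -0.027], [0.517, -0.014]]
wrist [[0.584, 0.209], [0.545, 0.171], [0.52, 0.147]]
```

View pics/c5.png

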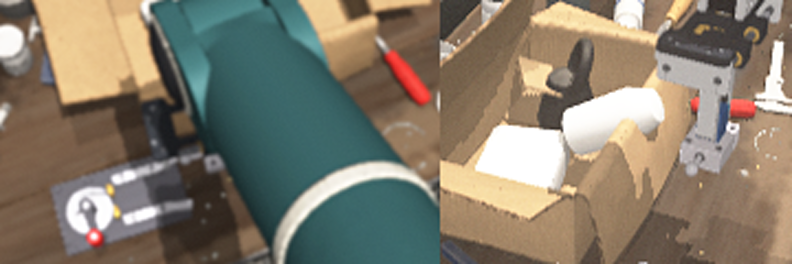

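The box's front wall starts at x≈0.585. The gripper body reaches about x≈0.53, so it clears. I'll move to the guideway entry at low height.

```bash
python3 -m handwheel '0 0 0 0 -0.035 0 1;12 0 -4 0 0 0 1;10 20 -4 0 0 0 1;0 30 0 0 0 0 1;0 30 0 0 0 0 1';python3 -m handwheel '0 25 0 0 0 0 1;0 15 0 0 0 0 1;0 5 0 0 0 0 1;0 0 0 0 0 0 1;0 0 0 0 0 0 1'
python3 - <<'E'
from h import *
import pickle
p=snap('wrist','w6'); pickle.dump(p,open('w6.pkl','wb'))
s=r.sense();M=R.from_rotvec(s['tcp_rot']).as_matrix()
print(s['eef_pos'],np.arctan2(M[1,0],M[0,0]),s['ft_force'])
cv2.imwrite('pics/w6.png',cv2.resize(p['img'][100:320,180:560,::-1],None,fx=2.1,fy=2.1,interpolation=cv2.INTER_CUBIC))
E
```

```text
time_s: 8.47
eef_pos: [0.4908, 0.0527, 0.0919]
tcp_rot: [-1.255, -1.138, 1.135]
ft_force: [1.3, 1.3, -7.5]
opening: 0.0258
time_s: 8.88
eef_pos: [0.4905, 0.0517, 0.0481]
tcp_rot: [-1.255, -1.136, 1.135]
ft_force: [0.5, 0.4, -6.7]
opening: 0.0259
[0.49074935 0.05173579 0.04850536] 1.4709725009763917 [ 0.08731055 -0.88583074 -6.17325358]
```

View pics/w6.png

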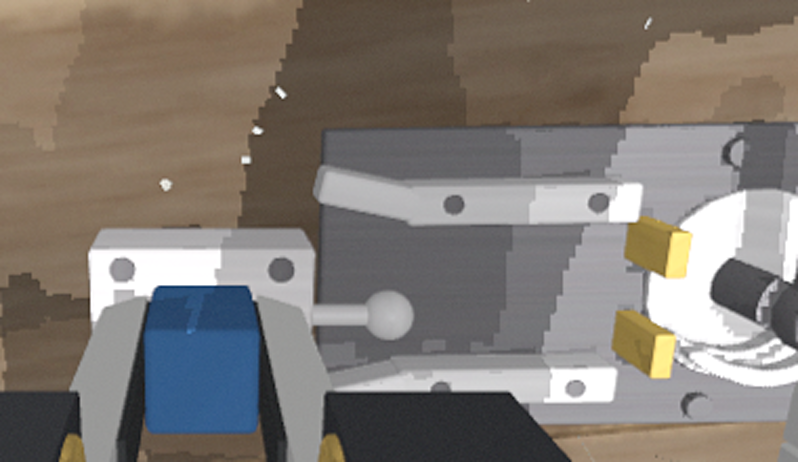

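```bash
python3 - <<'E'
from h import *
import pickle
p=pickle.load(open('w6.pkl','rb'))
f=lambda x,y,z: ray(p,180+(x+.5)/2.1-.5,100+(y+.5)/2.1-.5,z)
zu=.0485-.0277
a=[f(409,223,.021),f(642,218,.021)]; b=[f(390,365,.021),f(615,367,.021)]
print('up',np.round(a,4),'low',np.round(b,4)); 
for q in(a,b): d=q[1]-q[0]; print(np.linalg.norm(d),np.arctan2(d[1],d[0]))
mid=(np.mean(a,0)+np.mean(b,0))/2; print('mid(y=-76)',mid)
print('corner -135',f(320,128,.008))
h=f(389,315,zu+.014); c=[f(90,248,zu+.024),f(315,248,zu+.024)]
print('head',h,'base',np.round(c,4)); d=c[1]-c[0]; print(np.linalg.norm(d),np.arctan2(d[1],d[0]))
ang=np.arctan2(d[1],d[0]); n=np.array([np.sin(ang),-np.cos(ang)])
bc=np.mean(c,0)[:2]+.022*n; print('block centre',bc,'tcp',r.sense()['eef_pos'],'head ang',np.arctan2(*(h[:2]-bc)[::-1]),np.hypot(*(h[:2]-bc)))
for ya in(ang,1.4708,):
  u=np.array([np.cos(ya),np.sin(ya)]);n=np.array([u[1],-u[0]]); print('lat offset head, block vs guide mid',n@(h[:2]-mid[:2]),n@(bc-mid[:2]), 'along block to mid',u@(mid[:2]-bc))
E
```

```text
up [[0.4749 0.1144 0.021 ]
 [0.4801 0.1822 0.021 ]] low [[0.5194 0.1073 0.021 ]
 [0.527  0.1764 0.021 ]]
0.06803957805492071 1.493322169547869
0.06948995805823772 1.4617891013662154
mid(y=-76) [0.50035348 0.14506367 0.021     ]
corner -135 [0.44616945 0.09204182 0.008     ]
head [0.49739183 0.10430157 0.0348    ] base [[0.4669 0.0248 0.0448]
 [0.4728 0.0834 0.0448]]
0.05887050248013938 1.4712489689019184
block centre [0.49172783 0.05187537] tcp [0.49074935 0.05173579 0.04850536] head ang 1.46317617579072 0.052731276671250916
lat offset head, block vs guide mid 0.0011040659859652064 0.000678381922581582 along block to mid 0.0935841998581528
lat offset head, block vs guide mid 0.0011224083375732557 0.0007203982482454692 along block to mid 0.09358388585374887
```

```bash
python3 -m handwheel '0 6 0.8 0 0 0 1;0 5 0 0 0 0 1;15 0 0 0 0 0 1;15 0 0 0 0 0 1;0 0 0 0 0 0 1';python3 -m handwheel '12 0 0 0 0 0 1;12 0 0 0 0 0 1;0 0 0 0 0 0 1'
```

```text
time_s: 9.35
eef_pos: [0.4925, 0.0829, 0.0364]
tcp_rot: [-1.255, -1.137, 1.137]
ft_force: [-0.2, -3.5, -6.3]
opening: 0.0259
time_s: 9.6
eef_pos: [0.4963, 0.0984, 0.0376]
tcp_rot: [-1.264, -1.131, 1.136]
ft_force: [-2.6, -59.0, 33.0]
opening: 0.0356
```

```bash
python3 -m handwheel '-6 0 0 0 0 0 1;-6 0 0 0 0 0 1;0 0 0 0 0 0 1;0 0 0 0 0 0 1'
python3 - <<'E'
from h import *
import pickle
p=snap('wrist','w7'); pickle.dump(p,open('w7.pkl','wb'))
s=r.sense();M=R.from_rotvec(s['tcp_rot']).as_matrix()
print(s['eef_pos'],M.round(3),s['ft_force'],s['opening'])
q=snap('side')
a=cv2.resize(p['img'][100:320,160:560,::-1],(800,440),interpolation=cv2.INTER_CUBIC)
u,v=map(int,proj(q,[.495,.12,.03])); b=cv2.resize(q['img'][v-25:v+25,u-62:u+63,::-1],(400,160),interpolation=cv2.INTER_CUBIC)
b=np.hstack([b,np.zeros((160,400,3),np.uint8)]);cv2.imwrite('pics/w7.png',np.vstack([a,b]))
E
```

```text
time_s: 9.93
eef_pos: [0.4933, 0.0929, 0.0367]
tcp_rot: [-1.255, -1.135, 1.135]
ft_force: [-3.0, -1.7, 2.0]
opening: 0.0259
[0.49333644 0.09332741 0.03665445] [[ 0.1    0.    -0.995]
 [ 0.995  0.     0.1  ]
 [ 0.    -1.    -0.   ]] [-3.27170842 -1.30658098  2.13168599] 0.025994406704480638
```

View pics/w7.png

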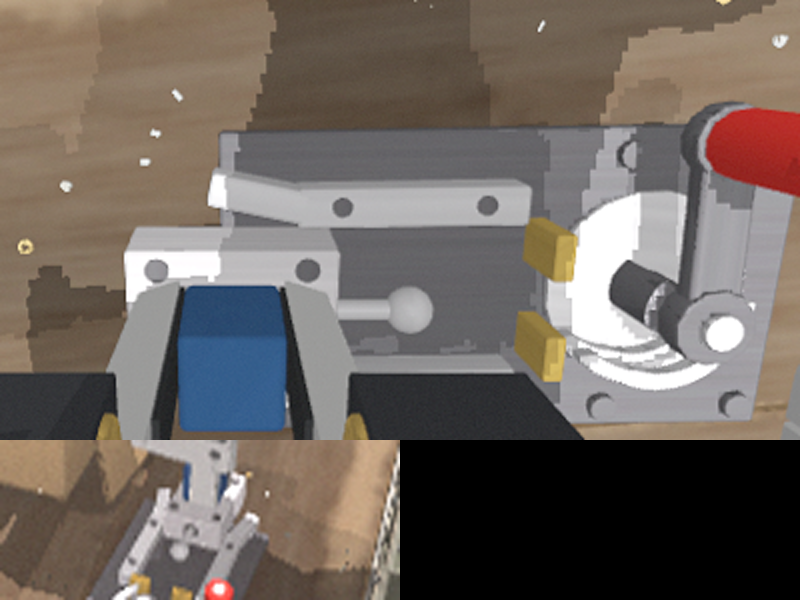

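```bash
python3 - <<'E'
from h import *
import pickle
p=pickle.load(open('w7.pkl','rb'))
f=lambda x,y,z: ray(p,160+(x+.5)/2-.5,100+(y+.5)/2-.5,z)
zu=.009
a=[f(300,222,.021),f(530,225,.021)]; print('upwall',np.round(a,4)); d=a[1]-a[0]; print(np.linalg.norm(d),np.arctan2(d[1],d[0]))
print('corner',f(220,131,.008), f(753,420,.008))
h=f(410,310,zu+.014); c=[f(126,250,zu+.024),f(338,250,zu+.024)]
print('head',h,'base',np.round(c,4)); d=c[1]-c[0]; print(np.linalg.norm(d),np.arctan2(d[1],d[0]))
for ya in (1.4708,1.455,1.4375):
  u=np.array([np.cos(ya),np.sin(ya)]);n=np.array([u[1],-u[0]]); print([round(n@(x[:2]-a[0][:2])*1000,1) for x in (a[1],c[0],c[1],h)],[round(u@(x[:2]-a[0][:2])*1000,1) for x in (a[1],c[0],c[1],h)])
g=cv2.cvtColor(p['img'],cv2.COLOR_RGB2GRAY)
# subpixel profile columns across up wall inner edge & block side
for x in (325,345,370,395,415): print(x,g[205:222,x].tolist())
print([ (x,g[210:232,x].tolist()) for x in (230,250,315)])
E
```

```text
upwall [[0.4737 0.1149 0.021 ]
 [0.4813 0.1817 0.021 ]]
0.06718194821693776 1.45721478626147
corner [0.44655299 0.09407248 0.008     ] [0.56078584 0.2620114  0.008     ]
head [0.50352296 0.14537896 0.023     ] base [[0.4737 0.0655 0.033 ]
 [0.4796 0.1239 0.033 ]]
0.058658692682422846 1.4707074282057968
[np.float64(0.9), np.float64(4.9), np.float64(4.9), np.float64(26.6)] [np.float64(67.2), np.float64(-49.2), np.float64(9.5), np.float64(33.3)]
[np.float64(-0.1), np.float64(5.7), np.float64(4.8), np.float64(26.1)] [np.float64(67.2), np.float64(-49.1), np.float64(9.6), np.float64(33.7)]
[np.float64(-1.3), np.float64(6.6), np.float64(4.6), np.float64(25.5)] [np.float64(67.2), np.float64(-49.0), np.float64(9.7), np.float64(34.2)]
325 [188, 186, 184, 184, 183, 183, 184, 182, 156, 98, 114, 130, 137, 151, 153, 153, 153]
345 [184, 183, 184, 182, 183, 183, 182, 181, 165, 91, 99, 99, 101, 103, 101, 98, 97]
370 [183, 184, 182, 181, 183, 182, 183, 168, 132, 96, 101, 103, 102, 103, 97, 99, 97]
395 [184, 181, 181, 182, 180, 182, 180, 154, 91, 100, 102, 102, 102, 102, 97, 97, 97]
415 [183, 182, 181, 180, 180, 181, 179, 163, 92, 97, 101, 101, 105, 99, 97, 96, 95]
[(230, [113, 115, 120, 150, 179, 179, 177, 177, 176, 181, 179, 181, 182, 180, 182, 209, 247, 252, 255, 254, 254, 254]), (250, [115, 115, 106, 131, 180, 180, 180, 177, 178, 182, 180, 185, 182, 180, 172, 195, 249, 252, 254, 254, 254, 253]), (315, [184, 184, 182, 166, 143, 151, 152, 152, 152, 153, 152, 154, 154, 152, 152, 167, 187, 189, 186, 151, 92, 100])]
```

```bash
python3 -m handwheel '-6 -0.5 0 0 0 0 1;0 0 2 0 0 0 1;0 0 0 0 0 0 1;0 0 0 0 0 0 1'; python3 -m handwheel '5 0 0 0 0 0 1;5 0 0 0 0 0 1;0 0 0 0 0 0 1'; python3 -m handwheel '3 0 0 0 0 0 1;0 0 0 0 0 0 1'
```

```text
time_s: 10.37
eef_pos: [0.491, 0.0877, 0.037]
tcp_rot: [-1.255, -1.136, 1.135]
ft_force: [2.3, -0.6, -6.3]
opening: 0.0258
time_s: 10.62
eef_pos: [0.4921, 0.0991, 0.037]
tcp_rot: [-1.254, -1.137, 1.136]
ft_force: [3.9, 0.6, -7.4]
opening: 0.0258
time_s: 10.78
eef_pos: [0.4923, 0.1012, 0.037]
tcp_rot: [-1.255, -1.136, 1.135]
ft_force: [5.3, 0.4, -6.9]
opening: 0.0259
```

```bash
python3 -m handwheel '4 0 -0.6 0 0 0 1;4 0 0 0 0 0 1;0 0 0 0 0 0 1'; python3 -m handwheel '5 0 -0.2 0 0 0 1;5 0 0 0 0 0 1;0 0 0 0 0 0 1'
```

```text
time_s: 11.03
eef_pos: [0.4933, 0.1095, 0.0369]
tcp_rot: [-1.254, -1.136, 1.136]
ft_force: [2.3, 0.4, -6.4]
opening: 0.0259
time_s: 11.28
eef_pos: [0.4944, 0.1197, 0.0369]
tcp_rot: [-1.254, -1.136, 1.136]
ft_force: [0.3, 0.9, -6.8]
opening: 0.0256
```

```bash
python3 -m handwheel '5 0 -0.2 0 0 0 1;5 0 0 0 0 0 1;0 0 0 0 0 0 1'
```

```text
time_s: 11.53
eef_pos: [0.4958, 0.1296, 0.0369]
tcp_rot: [-1.254, -1.136, 1.136]
ft_force: [0.1, 0.4, -6.1]
opening: 0.0257
```

Sliding freely. Next I advance in small steps, watching for hub contact.

```bash
python3 -m handwheel '5 0 -0.2 0 0 0 1;4 0 0 0 0 0 1;0 0 0 0 0 0 1'; python3 -m handwheel '2 0 0 0 0 0 1;0 0 0 0 0 0 1';python3 -m handwheel '2 0 0 0 0 0 1;0 0 0 0 0 0 1'
```

```text
time_s: 11.78
eef_pos: [0.4969, 0.1383, 0.0369]
tcp_rot: [-1.254, -1.136, 1.136]
ft_force: [-0.4, 0.3, -5.8]
opening: 0.0261
time_s: 11.95
eef_pos: [0.4971, 0.1395, 0.037]
tcp_rot: [-1.255, -1.136, 1.136]
ft_force: [-0.9, 0.1, -7.0]
opening: 0.0257
time_s: 12.12
eef_pos: [0.4973, 0.1415, 0.037]
tcp_rot: [-1.255, -1.135, 1.135]
ft_force: [-0.5, 0.3, -6.6]
opening: 0.0255
```

```bash
for i in 1 2; do python3 -m handwheel '1.5 0 0 0 0 0 1;0 0 0 0 0 0 1'|sed -n '2p;4p'; done
```

```text
eef_pos: [0.4975, 0.143, 0.037]
ft_force: [-0.1, 0.3, -6.3]
eef_pos: [0.4976, 0.1445, 0.0369]
ft_force: [0.1, 0.4, -7.1]
```

```bash
for i in 1 2; do python3 -m handwheel '1.5 0 0 0 0 0 1;0 0 0 0 0 0 1'|sed -n '2p;4p'; done
```

```text
eef_pos: [0.4977, 0.146, 0.0369]
ft_force: [-0.5, -0.1, -5.9]
eef_pos: [0.4979, 0.1475, 0.0369]
ft_force: [-0.4, 0.1, -7.2]
```

```bash
for i in 1 2; do python3 -m handwheel '1 0 0 0 0 0 1;0 0 0 0 0 0 1'|sed -n '2p;4p'; done
```

```text
eef_pos: [0.498, 0.1484, 0.037]
ft_force: [0.2, 0.0, -6.2]
eef_pos: [0.4981, 0.1494, 0.0369]
ft_force: [-0.7, -0.1, -6.3]
```

```bash
for i in 1 2; do python3 -m handwheel '1 0 0 0 0 0 1;0 0 0 0 0 0 1'|sed -n '2p;4p'; done
```

```text
eef_pos: [0.4982, 0.1504, 0.037]
ft_force: [-1.4, 0.1, -7.7]
eef_pos: [0.4982, 0.1511, 0.0369]
ft_force: [-1.3, -1.6, -6.2]
```

```bash
python3 -m handwheel '0.7 0 0 0 0 0 1;0 0 0 0 0 0 1'|sed -n '2p;4p'
```

```text
eef_pos: [0.4983, 0.1513, 0.0369]
ft_force: [-1.4, -4.0, -5.1]
```

```bash
python3 -m handwheel '-0.3 0.8 0 0 0 0 1;0 0 0 0 0 0 1;0 0 0 0 0 0 0.5;0 0 0 0 0 0 0.5;0 0 0 0 0 0 0.5';python3 -m handwheel '0 0 0 0 0 0 0.5;0 -10 0 0 0 0 0.5;0 -30 0 0 0 0 0.5;0 -35 0 0 0 0 0.5;0 -30 0 0 0 0 0.5'
python3 - <<'E'
from h import *
import pickle
for i in range(2): p=snap('wrist'); tips(['holder_grip','seat','cam_knob','stud_root'],'wrist')
pickle.dump(p,open('w8.pkl','wb'))
s=r.sense();M=R.from_rotvec(s['tcp_rot']).as_matrix()
print(s['time_s'],s['eef_pos'],np.arctan2(M[1,0],M[0,0]),s['opening'],s['q'])
im=p['img'][:,:,::-1]; hsv=cv2.cvtColor(im,cv2.COLOR_BGR2HSV)
m=(((hsv[...,0]<6)|(hsv[...,0]>174))&(hsv[...,1]>170)&(hsv[...,2]>90)).astype(np.uint8)
n,l,st,c=cv2.connectedComponentsWithStats(m)
for i in np.argsort(-st[1:,4])[:3]+1: print(st[i],c[i])
cv2.imwrite('pics/w8.png',im)
E
```

```text
time_s: 14.03
eef_pos: [0.4989, 0.1519, 0.0365]
tcp_rot: [-1.255, -1.136, 1.135]
ft_force: [-0.9, 0.1, -0.3]
opening: 0.0422
time_s: 14.45
eef_pos: [0.4984, 0.1512, 0.1435]
tcp_rot: [-1.255, -1.135, 1.135]
ft_force: [1.3, 0.6, 0.5]
opening: 0.0466
wrist holder_grip tip_of [([0.503, 0.1505, 0.0463], 0.94)]
wrist holder_grip recognise [([0.5001, 0.1557, 0.031], 0.76)]
wrist seat tip_of []
wrist seat recognise [([0.4942, 0.1923, 0.0048], 0.62)]
wrist cam_knob tip_of [([0.4569, 0.222, 0.0626], 0.63)]
wrist cam_knob recognise [([0.4559, 0.2189, 0.078], 0.65)]
wrist stud_root tip_of [([0.5046, 0.1814, 0.0222], 0.63)]
wrist stud_root recognise [([0.4954, 0.1524, 0.0307], 0.58)]
wrist holder_grip tip_of [([0.5037, 0.1528, 0.0502], 0.68)]
wrist holder_grip recognise [([0.4994, 0.1549, 0.0302], 0.79)]
wrist seat tip_of []
wrist seat recognise [([0.495, 0.1894, 0.0074], 0.58)]
wrist cam_knob tip_of [([0.4581, 0.222, 0.063], 0.78)]
wrist cam_knob recognise [([0.5003, 0.1541, 0.031], 0.72)]
wrist stud_root tip_of [([0.5055, 0.1767, 0.0214], 0.67), ([0.4303, 0.4063, -0.0015], 0.28)]
wrist stud_root recognise [([0.4958, 0.1543, 0.0308], 0.81)]
15.35 [0.49833042 0.15154932 0.14111829] 1.4709454495282024 0.047150107979640504 [-0.74940268  0.33442956  0.47436196  1.94717633 -0.19186473  0.90375895
  1.29275522]
[352 145  34  27 568] [367.1971831  157.02288732]
[96  0  1 10 10] [96.   4.5]
```

View pics/w8.png

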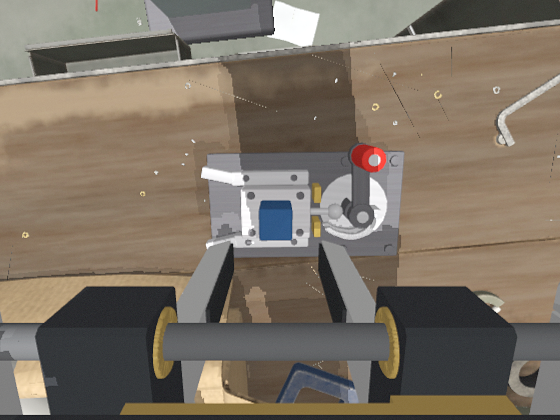

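The block sits in the guideway with its head at the cam, in front of the hub at about (340,211). The knob cap is at (374,160) and the pivot at (361,216). Next I work out the knob position and the circle.

```bash
python3 - <<'E'
from h import *
import pickle
p=pickle.load(open('w8.pkl','rb'))
k=ray(p,374,160,.080); k2=ray(p,352,152,.05); c=ray(p,361.5,216,.045); print('knob',k,'pivot',c,np.linalg.norm((k-c)[:2]))
print('plate corners',[ray(p,*u,.008).round(4).tolist() for u in [(208,153),(403,151),(399,250)]])
b=[ray(p,*u,.032).round(4).tolist() for u in [(242,195),(310,194)]]; print('block top near corners',b)
s=r.sense();M=R.from_rotvec(s['tcp_rot']).as_matrix()
for kk in (k,[.4580,.2220,0]): print('shift',M.T@(np.array([kk[0],kk[1],.141])-s['eef_pos'])*1000)
E
```

```text
knob [0.45837065 0.22356129 0.08      ] pivot [0.5079359  0.22139465 0.045     ] 0.04961258094697182
plate corners [[0.4467, 0.0954, 0.008], [0.4623, 0.269, 0.008], [0.5562, 0.2643, 0.008]]
block top near corners [[0.4831, 0.1239, 0.032], [0.488, 0.1815, 0.032]]
shift [67.66990746  0.11140367 46.93924168]
shift [66.07944936  0.11165217 47.15240793]
```

```bash
python3 -m handwheel '22 0 16 0 0 0 0.5;23 0 16 0 0 0 0.5;22 0 15 0 0 0 0.5;0 30 0 0 0 0 0.5;0 30 0 0 0 0 0.5';python3 -m handwheel '0 20 0 0 0 0 0.5;0 11 0 0 0 0 0.5;0 0 0 0 0 0 1;0 0 0 0 0 0 1;0 0 0 0 0 0 1';python3 -m handwheel '0 0 0 0 0 0 1;0 0 0 0 0 0 1;0 0 0 0 0 0 1;0 0 0 0 0 0 1;0 0 0 0 0 0 1'
```

```text
time_s: 15.77
eef_pos: [0.4584, 0.2252, 0.0815]
tcp_rot: [-1.253, -1.141, 1.135]
ft_force: [-0.1, 0.6, -0.3]
opening: 0.047
time_s: 16.18
eef_pos: [0.459, 0.2231, 0.0513]
tcp_rot: [-1.255, -1.136, 1.134]
ft_force: [0.5, -0.0, 0.8]
opening: 0.0309
time_s: 16.6
eef_pos: [0.4589, 0.2233, 0.0511]
tcp_rot: [-1.255, -1.137, 1.134]
ft_force: [-1.0, 0.1, 9.2]
opening: 0.0175
```

```bash
python3 -m handwheel '0 -2 0 0 0 0 1;0 0 0 0 0 0 1'; python3 - <<'E'
from h import *
c=np.array([.508,.222]);ph0=np.pi-.025
M=np.array([[.0997,.995],[-.995,.0997]])
P=lambda t:c+.05*np.array([np.cos(ph0-t),np.sin(ph0-t)])
for i in range(26):
    print(round(.1*(i+2),1),P(.1*i+.1).round(4),(M@(P(.1*i+.1)-P(.1*i))*1000).round(1))
E
```

```text
time_s: 16.77
eef_pos: [0.4583, 0.2226, 0.0519]
tcp_rot: [-1.256, -1.135, 1.136]
ft_force: [5.2, 0.6, -16.5]
opening: 0.0174
0.2 [0.4584 0.2282] [5.  0.1]
0.3 [0.4593 0.2332] [ 5.  -0.4]
0.4 [0.4606 0.238 ] [ 4.9 -0.9]
0.5 [0.4624 0.2426] [ 4.8 -1.4]
0.6 [0.4647 0.2471] [ 4.7 -1.8]
0.7 [0.4675 0.2513] [ 4.4 -2.3]
0.8 [0.4706 0.2552] [ 4.2 -2.7]
0.9 [0.4741 0.2587] [ 3.9 -3.1]
1.0 [0.4779 0.2619] [ 3.6 -3.5]
1.1 [0.482  0.2647] [ 3.2 -3.8]
1.2 [0.4864 0.2671] [ 2.8 -4.1]
1.3 [0.4911 0.269 ] [ 2.4 -4.4]
1.4 [0.4958 0.2705] [ 1.9 -4.6]
1.5 [0.5007 0.2715] [ 1.5 -4.8]
1.6 [0.5057 0.2719] [ 1.  -4.9]
1.7 [0.5107 0.2719] [ 0.5 -5. ]
1.8 [0.5157 0.2714] [-0. -5.]
1.9 [0.5206 0.2704] [-0.5 -5. ]
2.0 [0.5253 0.2689] [-1.  -4.9]
2.1 [0.5299 0.2669] [-1.5 -4.8]
2.2 [0.5343 0.2645] [-2.  -4.6]
2.3 [0.5384 0.2617] [-2.4 -4.4]
2.4 [0.5422 0.2584] [-2.8 -4.1]
2.5 [0.5457 0.2548] [-3.2 -3.8]
2.6 [0.5488 0.2509] [-3.6 -3.5]
2.7 [0.5515 0.2467] [-3.9 -3.1]
```

```bash
python3 -m handwheel '0 1.2 0 0 0 0 1;0 0 0 0 0 0 1'; python3 -m handwheel '5 0 0.1 0 0 0 1;5 0 -0.4 0 0 0 1;0 0 0 0 0 0 1'
```

```text
time_s: 16.93
eef_pos: [0.4585, 0.2231, 0.0516]
tcp_rot: [-1.255, -1.136, 1.135]
ft_force: [-1.1, -0.2, 6.9]
opening: 0.0173
time_s: 17.18
eef_pos: [0.46, 0.234, 0.0516]
tcp_rot: [-1.254, -1.137, 1.135]
ft_force: [-1.1, 2.5, 5.6]
opening: 0.0175
```

```bash
python3 -m handwheel '4.9 -0.3 -0.9 0 0 0 1;4.8 0 -1.4 0 0 0 1;0 0 0 0 0 0 1'; python3 -m handwheel '4.7 0 -1.8 0 0 0 1;4.4 0 -2.3 0 0 0 1;0 0 0 0 0 0 1';python3 -m handwheel '4.2 0 -2.7 0 0 0 1;3.9 0 -3.1 0 0 0 1;0 0 0 0 0 0 1'
```

```text
time_s: 17.43
eef_pos: [0.4633, 0.2433, 0.0516]
tcp_rot: [-1.255, -1.137, 1.135]
ft_force: [-0.9, 0.6, 6.5]
opening: 0.0175
time_s: 17.68
eef_pos: [0.4685, 0.2517, 0.0516]
tcp_rot: [-1.255, -1.137, 1.135]
ft_force: [0.4, 0.8, 7.2]
opening: 0.0175
time_s: 17.93
eef_pos: [0.4752, 0.259, 0.0516]
tcp_rot: [-1.255, -1.137, 1.135]
ft_force: [0.6, 0.2, 7.3]
opening: 0.0177
```

```bash
python3 -m handwheel '3.6 0 -3.5 0 0 0 1;3.2 0 -3.8 0 0 0 1;0 0 0 0 0 0 1'|sed -n '2p;4p'; python3 -m handwheel '2.8 0 -4.1 0 0 0 1;0 0 0 0 0 0 1'|sed -n '2p;4p'; python3 -m handwheel '2.4 0 -4.4 0 0 0 1;0 0 0 0 0 0 1'|sed -n '2p;4p'
```

```text
eef_pos: [0.4832, 0.2648, 0.0516]
ft_force: [-0.0, 1.5, 7.7]
eef_pos: [0.4875, 0.267, 0.0516]
ft_force: [0.9, -0.3, 7.4]
eef_pos: [0.4921, 0.2689, 0.0516]
ft_force: [1.2, -0.1, 7.7]
```

```bash
python3 -m handwheel '1 0 -2.3 0 0 0 1;0 0 0 0 0 0 1'|sed -n '2p;4p'; python3 -m handwheel '0.9 0 -2.3 0 0 0 1;0 0 0 0 0 0 1'|sed -n '2p;4p'; python3 -m handwheel '0.8 0 -2.4 0 0 0 1;0 0 0 0 0 0 1'|sed -n '2p;4p'
```

```text
eef_pos: [0.4943, 0.2696, 0.0516]
ft_force: [1.5, 1.0, 8.1]
eef_pos: [0.4966, 0.2702, 0.0516]
ft_force: [0.4, -0.2, 7.5]
eef_pos: [0.499, 0.2707, 0.0516]
ft_force: [-0.9, -0.4, 7.0]
```

```bash
python3 -m handwheel '0.7 0 -2.4 0 0 0 1;0 0 0 0 0 0 1'|sed -n '2p;4p'; python3 -m handwheel '0.5 0 -2.4 0 0 0 1;0 0 0 0 0 0 1'|sed -n '2p;4p'
```

```text
eef_pos: [0.5014, 0.2711, 0.0516]
ft_force: [0.4, -2.1, 8.1]
eef_pos: [0.5038, 0.2714, 0.0517]
ft_force: [-0.2, -0.6, 8.1]
```

```bash
python3 -m handwheel '0.3 0 -2.5 0 0 0 1;0 0 0 0 0 0 1'|sed -n '2p;4p'; python3 -m handwheel '0.2 0 -2.5 0 0 0 1;0 0 0 0 0 0 1'|sed -n '2p;4p'
```

```text
eef_pos: [0.5063, 0.2715, 0.0516]
ft_force: [-0.7, 0.5, 8.9]
eef_pos: [0.5087, 0.2716, 0.0516]
ft_force: [-1.4, 0.1, 7.8]
```

```bash
python3 -m handwheel '0.1 0 -2.5 0 0 0 1;0 0 0 0 0 0 1'|sed -n '2p;4p'; python3 -m handwheel '-0.1 0 -2.5 0 0 0 1;0 0 0 0 0 0 1'|sed -n '2p;4p'
```

```text
eef_pos: [0.5111, 0.2715, 0.0516]
ft_force: [-1.8, 0.3, 7.8]
eef_pos: [0.5135, 0.2713, 0.0516]
ft_force: [-2.6, 1.1, 8.1]
```

```bash
python3 -m handwheel '0 0 0 0 0 0 1;0 0 0 0 0 0 1'|sed -n '2p;4p'; python3 -m handwheel '-0.2 0 -2.5 0 0 0 1;0 0 0 0 0 0 1'|sed -n '2p;4p';python3 -m handwheel '0 0 0 0 0 0 1;0 0 0 0 0 0 1'|sed -n '2p;4p'
```

```text
eef_pos: [0.5135, 0.2713, 0.0517]
ft_force: [-0.9, 1.2, 7.0]
eef_pos: [0.5158, 0.2709, 0.0516]
ft_force: [-2.2, 1.8, 9.2]
eef_pos: [0.5159, 0.271, 0.0516]
ft_force: [-2.3, 1.5, 7.3]
```

```bash
python3 -m handwheel '-0.4 0 -2.5 0 0 0 1;0 0 0 0 0 0 1;0 0 0 0 0 0 1'|sed -n '2p;4p'; python3 -m handwheel '-0.5 0 -2.4 0 0 0 1;0 0 0 0 0 0 1;0 0 0 0 0 0 1'|sed -n '2p;4p'
```

```text
eef_pos: [0.5181, 0.2705, 0.0516]
ft_force: [-2.8, 2.9, 8.2]
eef_pos: [0.5205, 0.27, 0.0516]
ft_force: [-3.0, 3.1, 7.3]
```

```bash
python3 -m handwheel '-0.6 0 -2.4 0 0 0 1;0 0 0 0 0 0 1;0 0 0 0 0 0 1'|sed -n '2p;4p'
```

```text
eef_pos: [0.5227, 0.2694, 0.0517]
ft_force: [-2.8, 4.8, 7.9]
```

```bash
python3 -m handwheel '0 0 -1.5 0 0 0 1;0 0 0 0 0 0 1;0 0 0 0 0 0 1'|sed -n '2p;4p'; python3 -m handwheel '-0.3 0 -1.4 0 0 0 1;0 0 0 0 0 0 1;0 0 0 0 0 0 1'|sed -n '2p;4p'
```

```text
eef_pos: [0.5239, 0.269, 0.0516]
ft_force: [-6.1, 3.2, 10.9]
eef_pos: [0.525, 0.2687, 0.0516]
ft_force: [-7.1, 3.6, 11.3]
```

```bash
for i in 1 2 3; do python3 -m handwheel '0 0 0 0 0 0 1'|sed -n '2p;4p'; done; python3 -m handwheel '-0.3 0 -0.9 0 0 0 1;0 0 0 0 0 0 1;0 0 0 0 0 0 1'|sed -n '2p;4p'
```

```text
eef_pos: [0.5251, 0.2687, 0.0516]
ft_force: [-6.4, 3.9, 11.4]
eef_pos: [0.5251, 0.2687, 0.0516]
ft_force: [-7.4, 4.2, 12.1]
eef_pos: [0.5251, 0.2687, 0.0516]
ft_force: [-5.8, 2.7, 11.2]
eef_pos: [0.5258, 0.2684, 0.0516]
ft_force: [-7.9, 3.2, 12.6]
```

Tangential force is about 8.5 N against roughly 2–2.5 N while drawing, so it is clearly stiff and in the right band. I'll release and check.

```bash
python3 -m handwheel '0 0 0 0 0 0 0.6;0 0 0 0 0 0 0.6;0 0 0 0 0 0 0.6;0 0 0 0 0 0 0.6';python3 -m handwheel '0 -20 0 0 0 0 0.6;0 -35 0 0 0 0 0.6;0 -35 0 0 0 0 0.6;0 0 0 0 0 0 0.6;0 0 0 0 0 0 0.6'
python3 - <<'E'
from h import *
import pickle
p=snap('wrist','w9'); pickle.dump(p,open('w9.pkl','wb'))
tips(['holder_grip','stud_root','cam_knob','dock','seat'],'wrist')
for c in('top','side'):
    snap(c); print(c,[ (n,[np.round(d['point'],3).tolist() for d in r.tip_of(n,c)][:1]) for n in ['holder_grip','cam_knob','tall_tin','micrometer','caliper','hex_key','driver_red']])
def feats(f,win):
    p=pickle.load(open(f,'rb')); hsv=cv2.cvtColor(p['img'],cv2.COLOR_RGB2HSV)
    m=((hsv[...,0]>100)&(hsv[...,0]<128)&(hsv[...,1]>120)&(hsv[...,2]>50)).astype(np.uint8)
    n,l,st,c=cv2.connectedComponentsWithStats(m)
    for i in np.argsort(-st[1:,4])[:2]+1: print(f,st[i],c[i],ray(p,*c[i],.066).round(4))
    y=((hsv[...,0]>18)&(hsv[...,0]<32)&(hsv[...,1]>140)&(hsv[...,2]>100)).astype(np.uint8)
    n,l,st,c=cv2.connectedComponentsWithStats(y)
    for i in np.argsort(-st[1:,4])[:5]+1: print(' yellow',st[i],ray(p,*c[i],.02).round(4))
feats('w8.pkl',0);feats('w9.pkl',0); s=r.sense(); print(s['time_s'],s['eef_pos'])
E
```

```text
time_s: 22.6
eef_pos: [0.5267, 0.267, 0.0511]
tcp_rot: [-1.255, -1.135, 1.135]
ft_force: [-0.4, 0.0, -0.5]
opening: 0.0369
time_s: 23.02
eef_pos: [0.5276, 0.2677, 0.143]
tcp_rot: [-1.255, -1.138, 1.133]
ft_force: [0.1, -0.3, 0.1]
opening: 0.0378
wrist holder_grip tip_of [([0.504, 0.1536, 0.0462], 0.83)]
wrist holder_grip recognise [([0.5007, 0.1651, 0.0301], 0.81)]
wrist stud_root tip_of [([0.501, 0.185, 0.0221], 0.94)]
wrist stud_root recognise [([0.497, 0.1616, 0.0318], 0.66)]
wrist cam_knob tip_of [([0.5241, 0.2676, 0.0618], 0.82)]
wrist cam_knob recognise [([0.518, 0.2676, 0.0779], 0.76)]
wrist dock tip_of [([0.5101, 0.2233, -0.0029], 0.86)]
wrist dock recognise [([0.5008, 0.1991, 0.0044], 0.97), ([0.4233, 0.3889, 0.0042], 0.57)]
wrist seat tip_of []
wrist seat recognise [([0.4994, 0.1939, 0.0092], 0.58)]
top [('holder_grip', [[0.5, 0.152, 0.009]]), ('cam_knob', []), ('tall_tin', [[0.759, 0.244, -0.002]]), ('micrometer', []), ('caliper', [[0.456, -0.395, 0.003]]), ('hex_key', [[0.432, 0.4, -0.001]]), ('driver_red', [[0.55, -0.262, 0.002]])]
side [('holder_grip', [[0.497, 0.153, 0
[... 411 characters left out ...]
8  88] [0.4899 0.1881 0.02  ]
 yellow [312 217   8  15  61] [0.5175 0.1854 0.02  ]
 yellow [345 404  24   2  29] [0.7189 0.2138 0.02  ]
 yellow [159 345   4  14  19] [0.6374 0.0215 0.02  ]
 yellow [160 328   5  11  15] [0.6152 0.0268 0.02  ]
w9.pkl [ 106  177   50   38 1620] [130.73950617 195.4037037 ] [0.4989 0.1603 0.066 ]
w9.pkl [239 365   5   5  10] [240.9 366.9] [0.6582 0.2244 0.066 ]
 yellow [179 197  11  18  94] [0.519  0.1877 0.02  ]
 yellow [178 163  10  18  87] [0.489  0.1906 0.02  ]
 yellow [230 404  11   4  15] [0.7402 0.2042 0.02  ]
 yellow [267 404  13   1  13] [0.7435 0.2434 0.02  ]
 yellow [182 327   5  11  13] [0.6485 0.1642 0.02  ]
24.3667 [0.52672013 0.26734844 0.14127441]
```

Time remains, so I'll return to the earlier viewpoint and compare the post and pads like for like.

```bash
python3 -m handwheel '-30 0 4 0 0 0 0.6;-30 0 4 0 0 0 0.6;-30 0 4 0 0 0 0.6;-28 0 4.7 0 0 0 0.6;0 0 0 0 0 0 0.6' | sed -n 2p;python3 -m handwheel '0 0 0 0 0 0 0.6;0 0 0 0 0 0 0.6' | sed -n 2p
python3 - <<'E'
from h import *
import pickle
p=snap('wrist'); pickle.dump(p,open('w10.pkl','wb'))
for f in('w8.pkl','w10.pkl'):
    p=pickle.load(open(f,'rb')); print(p['position'],p['attitude'])
    g=cv2.cvtColor(p['img'],cv2.COLOR_RGB2GRAY).astype(float)
    for v in (187,190,205,210,215,222): print(v,g[v,296:326].astype(int).tolist())
    hsv=cv2.cvtColor(p['img'],cv2.COLOR_RGB2HSV)
    m=((hsv[...,0]>100)&(hsv[...,0]<128)&(hsv[...,1]>120)&(hsv[...,2]>50)).astype(np.uint8)
    n,l,st,c=cv2.connectedComponentsWithStats(m); i=1+np.argmax(st[1:,4]); print(st[i],ray(p,*c[i],.066).round(4))
E
```

```text
eef_pos: [0.4975, 0.1465, 0.1415]
eef_pos: [0.4986, 0.1522, 0.1414]
[0.42722542 0.15885438 0.31970696] [-0.20425879 -0.18193797  1.46303051]
187 [141, 140, 142, 140, 143, 140, 140, 140, 140, 139, 139, 140, 141, 115, 96, 95, 103, 102, 112, 140, 144, 144, 143, 145, 145, 101, 93, 93, 94, 92]
190 [180, 182, 184, 185, 179, 182, 183, 183, 181, 181, 183, 182, 183, 182, 142, 97, 99, 101, 127, 156, 154, 152, 153, 154, 157, 97, 87, 87, 100, 158]
205 [185, 184, 184, 184, 185, 183, 185, 185, 184, 184, 184, 183, 186, 181, 118, 88, 93, 92, 91, 91, 92, 92, 88, 96, 179, 185, 185, 183, 182, 181]
210 [184, 182, 184, 184, 183, 182, 183, 184, 182, 185, 183, 184, 184, 176, 161, 176, 179, 179, 180, 180, 180, 179, 181, 179, 180, 178, 180, 179, 179, 180]
215 [180, 181, 181, 180, 180, 180, 181, 180, 181, 181, 181, 181, 183, 182, 113, 85, 93, 94, 94, 96, 93, 92, 89, 86, 118, 176, 181, 180, 178, 180]
222 [184, 183, 183, 183, 182, 184, 182, 182, 182, 183, 182, 183, 185, 180, 117, 99, 104, 100, 132, 144, 147, 146, 146, 144, 129, 92, 121, 135, 135, 140]
[ 259  201   33   39 1235] [0.4985 0.151  0.066 ]
[0.4275695
[... 329 characters left out ...]
 137, 99, 88, 97, 156, 181, 181]
205 [192, 190, 190, 189, 189, 190, 190, 191, 190, 189, 190, 189, 189, 188, 190, 190, 172, 148, 144, 146, 147, 145, 158, 157, 159, 155, 158, 160, 156, 158]
210 [185, 187, 186, 185, 186, 185, 185, 185, 186, 186, 185, 184, 185, 185, 185, 185, 169, 166, 167, 167, 167, 167, 166, 164, 168, 168, 164, 163, 164, 165]
215 [184, 186, 184, 184, 185, 185, 185, 185, 186, 184, 183, 183, 183, 185, 185, 184, 159, 124, 117, 120, 111, 94, 86, 119, 175, 179, 180, 178, 176, 178]
222 [188, 190, 187, 187, 187, 187, 188, 188, 187, 188, 188, 186, 187, 186, 187, 184, 155, 157, 160, 159, 155, 153, 155, 108, 108, 108, 140, 210, 214, 210]
[ 262  198   33   39 1235] [0.4974 0.1544 0.066 ]
```

The gap between block and pad, 4 px wide before (columns 310–313), has closed, and the post moved 3.4 mm inwards. The arm is clear of everything.

```bash
python3 -c "
from bench import r
s=r.sense();print(s['time_s'],s['ft_force'],s['qvel'].round(3)); print(r.sign_off())"
```

```text
25.0 [0.62349497 0.41703059 0.06288794] [-0.005  0.006 -0.002 -0.002  0.002 -0.001  0.001]
the job is handed in; nothing more can be done
None
```

I slid the block into the guideway until the stud's head met the cam's hub. I then swung the lever clockwise to about 2.0 rad, where it became stiff, let go, and handed the job in at 25 s.

**Tightness:** the knob force reached about 8.5 N, against about 2–3 N just before it stiffened and near zero in free turning. That is roughly 6 N above drawing, within the 4–7 N aimed for if drawing counts as free. The force between stud and cam could not be measured directly, so the 16 N hold is inferred from this.

**Seating:** the 4-pixel gap seen earlier between block and brass pads has closed, and the post moved in about 3.4 mm.

**After letting go:**
- **Lever:** the knob was found at (0.524, 0.268), within about 2 mm of where I released it.
- **Bystanders:** each was found within about 4 mm of its starting place.
- **Arm:** it was clear of everything, with wrist force under 1 N.

**What went wrong:** on the first push the block sat about 2 mm off line and jammed at the guideway entry, with about 59 N along the slide and 33 N upwards. I backed off, shifted 2 mm and it then slid freely. The wrist limit is 120 N, and the head had not reached the cam at that point.

**Checks that missed or disagreed:**
- The network that finds the block was unreliable in height from the top camera.
- The wrist force showed 7–12 N upwards while I held the knob; it went away on release.

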